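Present the offering tray to the yellow elephant

ROBOT

A 6-joint arm with a two-finger parallel gripper is mounted at the origin on the work surface. World frame = base frame: x ahead of the robot, y to its left, z up, the work surface at z = 0. Lengths are in m, angles in degrees, forces in N, time in s.
With the tool pointing down it reaches from about 0.25 to 0.725 m from the base axis. Payload 9.7 kg.
Tool frame: the origin (TCP) lies on the centre line of the jaws, within the pads' length; the fingertips stand 19 mm ahead of it and the grasp point (between the pads) is the TCP; z points along the fingers, y is the direction in which the jaws open and shut (so a half turn about z gives the same grasp; the last joint's range is limited). The gripper opens to 85 mm and grips with 20 to 120 N. Pads are 22 mm wide; open, the fingers measure 114 mm over their backs; the gripper's body (76 mm by 85 mm) begins 54 mm behind the grasp point. The pads swing forward as they close: fully open they stand 13 mm farther back than shut.
Start: joints at [65.145, 4.979, 10.078, 95.1, 0, 90], TCP at [0.231, 0.499, 0.25] pointing down, gripper open.
Joint ranges: [-179.16, 179.16], [-48.56, 103.87], [-65.8, 70.77], [-126.05, 130.52], [-82.76, 87.17], [-180, 180]. Speed limits (degrees/s): [127.2, 127.2, 147.25, 180, 180, 180].

INTERFACE

Orientations are given as [roll, pitch, yaw] about the fixed x, y, z axes, in that order (R = Rz(yaw) Ry(pitch) Rx(roll)).
In Python, from workcell import bot, viewer, job gives the robot as it stands.
- The arm moves only by the tool play_rows, never from a script. Its argument "commands" is a list of rows, each an object of numbers: "tx", "ty", "tz": the shift along the tool's x, y, z in cm; "ax", "ay", "az": the turn, a rotation vector about the tool's x, y, z in rad. A call has 1 to 20 rows; each row is the pose to reach, as a shift and turn from the pose commanded when the call began, along the tool's axes at that moment; what a row does not reach only later rows make up. A row lasts 1/10 s, in which the tool goes at most 50 mm and 8.59 degrees, less where a joint would pass 70% of its speed; a pose out of reach is approached as far as the arm can. A call with a gripper value outside its range is refused whole. "grip" is the finger opening in cm, from 0 to 8.54, set as the call begins (left out, the last holds). The fingers move at their own pace and stop on an object; "newtons" is the grip in N (left out, the last holds). Time passes only in rows, so rows that repeat a pose let the fingers close. It gives the time, the measured TCP pose, the force and the opening at its end, in the units of the state.
- bot.get_obs(): the state, without advancing time (a new reading comes with each control period).
- viewer.camera(name): name is "side" or "top"; returns a dict with "pixels" (420x560x3 uint8, red, green, blue), "depth" (420x560 float32, m along the optical axis (not along the pixel's ray), 0 where there is no reading), "fx", "fy", "cx", "cy" (pixels), "rvec" (rotation vector, rad) and "tvec" (3), from world to camera coordinates, as OpenCV has them. Camera axes: x right, y down, z forward; pixel columns grow to the right and rows downward; lengths in m; the calibration is good to about 2 mm. A picture is of the moment at which its call begins.
- job.job_done(): hands the job in, once; it reports no verdict.
The state is a dict: "time": time; "q": joint angles; "qd": joint speeds; "joint_efforts": joint torques, N m; "ee_pos": TCP position; "tcp_rot": TCP orientation; "wrist_force": force on the tool from outside, world axes, zero at the start; "torque": the same for the moment, N m; "opening": finger opening in m.
Only numpy, scipy, OpenCV 4.12 (cv2) and the standard library are available. Lean on these libraries where they do the work, as an engineer would, in place of code of your own. Each camera call takes 0.05 s, during which the arm holds its last target.

TASK

The small teak offering tray on the altar shelf turns on a brass pin at one end. Swing it round the pin until its free end, the one with the glass cup, points straight at the yellow ceramic elephant. Leave both elephants and the bell standing where they are.

Things in the scene. Friction and masses are not known exactly. Their poses are not given: they have to be found in the camera images.
- tray: Flat teak tray, 210 x 80 mm, upright rim 22 mm high, 0.35-0.7 kg, loose on a fixed brass pin in a hole near one end (cap 24 mm wide, top at 38 mm). Turns at a few N, stays where left. Origin: hole centre, shelf height; x along its centre line to the free end at 180 mm (other end at -30), long sides at y = -40 and +40 mm, z up. Glass cup (48 mm wide, top at 39 mm) fixed to it at x = 140 mm.
- yellow_elephant: Yellow ceramic elephant on four legs, red saddle, 104 mm long, 56 wide, 74 high, loose, 0.35 kg. Origin: under its middle, shelf height; head towards its -x. It stands 255 to 305 mm from the pin, 25 to 110 degrees to either side of the tray's starting heading. The tray can swing past all the figures without touching them.
- blue_elephant: The same elephant in dark blue: a bystander, also 255 to 305 mm from the pin. Same size, origin and axes.
- bell: Aluminium hand bell standing on its mouth, 68 mm across, 78 mm high, loose, 0.3 kg: a bystander, also 255 to 305 mm from the pin. Origin: centre of its underside.
Things that resemble listed ones, but are neither listed nor needed, are in the scene too. Of the things that look like the yellow_elephant, the smaller one is meant. What is shaped like the tray but orange is not meant.

How it is judged (in metres and radians):
At the end, for the whole second after the job is handed in: The tray lies flat and still, and its centre line, carried on past the free end, passes within 55 mm of the middle of the yellow elephant (about 10 degrees); the elephant stands upright (y of yellow_elephant in the frame of tray between -0.055 and 0.055 m and x of yellow_elephant in the frame of tray above 0.15 m and angle between tray's own z axis and vertical below 0.1 rad and height (world z) of tray below 0.008 m and linear speed of tray below 0.02 m/s and angular speed of tray below 0.1 rad/s and angle between yellow_elephant's own z axis and vertical below 0.2 rad); the robot touches nothing.
It fails at once if the yellow elephant is shifted more than 25 mm or tipped (distance of yellow_elephant from where it was at the start of the episode above 0.025 m or angle between yellow_elephant's own z axis and vertical above 0.5 rad).
It fails at once if the blue elephant is shifted more than 25 mm or tipped (distance of blue_elephant from where it was at the start of the episode above 0.025 m or angle between blue_elephant's own z axis and vertical above 0.5 rad).
It fails at once if the bell is shifted more than 25 mm or tipped (distance of bell from where it was at the start of the episode above 0.025 m or angle between bell's own z axis and vertical above 0.5 rad).
It also fails if it takes over 32 s, if anything falls off the work surface, if the arm or the gripper's body presses on something with over 40 N, if the wrist force passes 120 N, or if a joint passes its speed limit or range.

## Working session

There is one attempt and no reset: what is moved stays moved. The work goes in short steps, Python scripts to look and compute and a tool call to move; the robot and the scene stay as the last step left them, time stands still between calls to the robot, and variables do not carry over. Pictures are saved under pics/ and viewed, and the job is handed in when it is done.

Besides the shell and the picture viewer there is one more tool, called after "Emit:" as a command line: name --argument value ..., lists and objects as JSON in quotes. play_rows: Moves the arm, as the interface text tells. Its arguments: {"type":"object","properties":{"commands":{"type":"array"},"grip":{"type":"number"},"newtons":{"type":"number"}},"required":["commands"]}

```bash
mkdir -p pics
cat > h.py <<'E'
import numpy as np, cv2
from workcell import bot, viewer, job
def cam(n):
    c=viewer.camera(n); R,_=cv2.Rodrigues(np.array(c["rvec"],float)); c["R"]=R; c["t"]=np.array(c["tvec"],float).ravel(); return c
def save(c,f): cv2.imwrite(f,c["pixels"][:,:,::-1])
def ray(c,u,v,z):
    d=c["R"].T@np.array([(u-c["cx"])/c["fx"],(v-c["cy"])/c["fy"],1]); o=-c["R"].T@c["t"]
    return o+d*(z-o[2])/d[2]
def cloud(c):
    v,u=np.mgrid[0:420,0:560]; d=c["depth"]
    p=np.stack([(u-c["cx"])/c["fx"]*d,(v-c["cy"])/c["fy"]*d,d],-1)
    return (p-c["t"])@c["R"]
E
python3 - <<'E'
from h import *
print(bot.get_obs())
for n in("top","side"):
    c=cam(n); save(c,f"pics/{n}0.png"); print(n,-c["R"].T@c["t"],c["R"][2],c["fx"]); np.savez(f"{n}0.npz",**c)
E
```

```text
{'time': 0.0, 'q': array([6.51450459e+01, 5.00787645e+00, 1.00326788e+01, 9.50970004e+01,
       1.60983572e-03, 8.99994806e+01]), 'qd': array([-0.07727201,  0.06804068,  0.0142248 , -0.06099722, -0.0021488 ,
       -0.02927807]), 'joint_efforts': array([ 2.20365691e-03, -5.20372224e+01,  4.64815736e+01,  1.57970935e-02,
        1.13102753e-04,  2.63517830e-05]), 'ee_pos': array([0.23108612, 0.49887682, 0.24959806]), 'tcp_rot': array([-1.79927802e+02, -1.61048898e-03,  1.55145563e+02]), 'wrist_force': array([-0.02666524, -1.24671862,  0.03724183]), 'torque': array([0.02328005, 0.01228379, 0.0724785 ]), 'opening': 0.08559705952056008}
top [0.46781978 0.05047533 0.93027369] [ 0.09873164  0.02939802 -0.99467976] 473.4913560419162
side [0.42161267 0.81852342 0.57081471] [ 0.1017823  -0.80668017 -0.58215759] 464.3388224478609
```

View pics/top0.png

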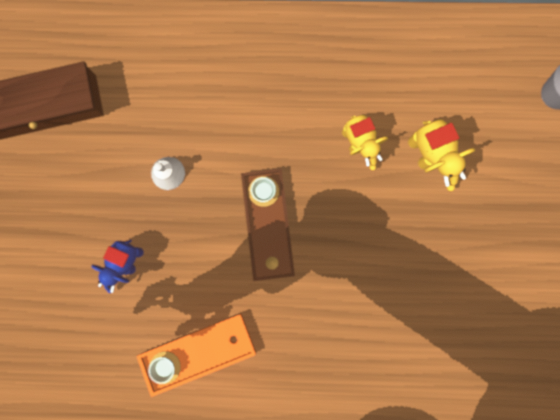

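View pics/side0.png

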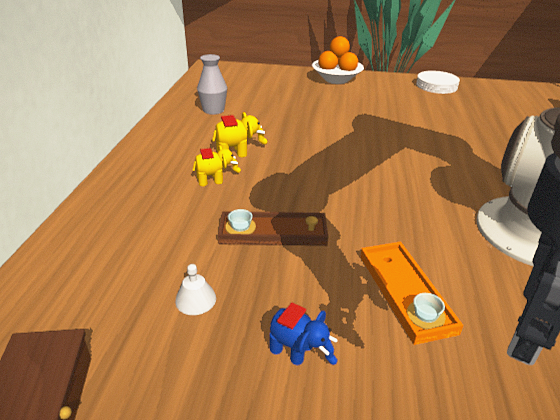

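The top view shows the teak tray with its pin near (272,263) and its cup near (263,190). The orange lookalike is at (195,355), the bell at (168,173) and the blue elephant at (118,265). The two yellow elephants are at (364,140) and (438,150). The one at (364,140) is smaller and so should be the one meant. I'll measure both and confirm in a crop.

Run:
```python
from h import *
c={k:v for k,v in np.load("top0.npz").items()}
P=cloud(c); hsv=cv2.cvtColor(c["pixels"],cv2.COLOR_RGB2HSV)
ok=c["depth"]>0
def rep(n,m):
    k,l,s,ce=cv2.connectedComponentsWithStats(m.astype(np.uint8))
    for i in range(1,k):
        if s[i,4]<40: continue
        p=P[(l==i)&ok]; p=p[p[:,2]>0.012]
        if len(p)<20: continue
        q=p[:,:2].astype(np.float32); r=cv2.minAreaRect(q)
        print(n,ce[i].round(),s[i,4],"ctr",np.round(r[0],3),"size",np.round(r[1],3),"ang",round(r[2]),"zmax",p[:,2].max().round(3))
H,S,V=hsv[...,0],hsv[...,1],hsv[...,2]
rep("yel+red",(((H>=23)&(H<35)&(S>190)&(V>110))|(((H<5)|(H>175))&(S>200)&(V>120))))
rep("blue",(H>105)&(H<130)&(S>150))
rep("red",((H<5)|(H>175))&(S>200)&(V>150))
for n,u,v,z in(("pin",272,263,.038),("cup",263,190,.039),("bell",168,173,.04)):
    print(n,ray(c,u,v,z).round(4),P[v,u].round(3))
# tray: height
for a in((280,330),):pass
m=(P[...,2]>.012)&(P[...,2]<.03)&ok; m[:160]=0;m[290:]=0;m[:,:225]=0;m[:,310:]=0
r=cv2.minAreaRect(P[m][:,:2].astype(np.float32)); print("tray",r, cv2.boxPoints(r).round(3))
cv2.imwrite("pics/crop.png",cv2.resize(c["pixels"][90:290,230:490,::-1],None,fx=3,fy=3,interpolation=2)[:600])
print("shelf z",np.median(P[200:260,320:400,2]))
```

```text
blue [104. 279.] 65 ctr [0.421 0.382] size [0.019 0.015] ang 12 zmax 0.075
pin [0.4573 0.0784 0.038 ] [0.457 0.078 0.036]
cup [0.5948 0.0994 0.039 ] [0.598 0.1   0.019]
bell [0.6232 0.2825 0.04  ] [0.623 0.282 0.044]
tray ((0.532069742679596, 0.09035259485244751), (0.21016353368759155, 0.0799599438905716), 8.514873504638672) [[0.422 0.114]
 [0.434 0.035]
 [0.642 0.066]
 [0.63  0.145]]
shelf z -0.00033069480568396255
```

View pics/crop.png

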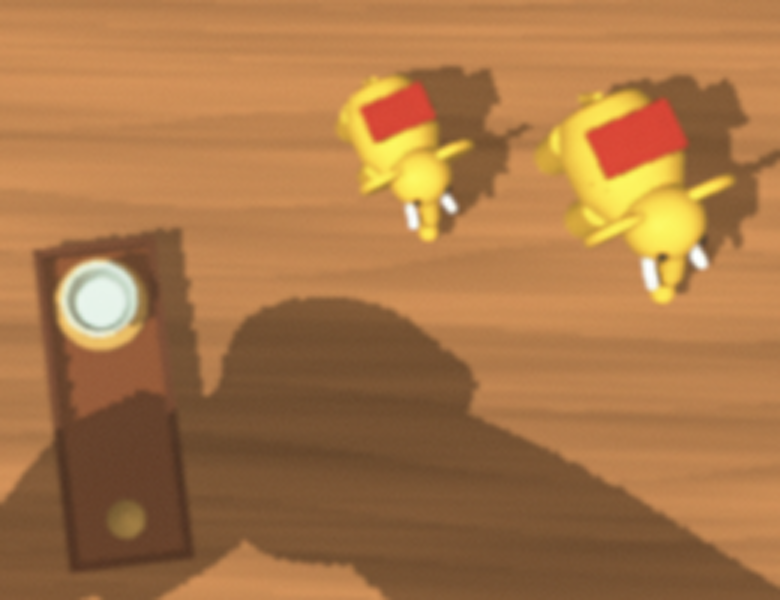

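The crop confirms that the small yellow elephant at top-view (364,140) is clearly smaller than the one at (438,150). The tray measures 210 x 80 mm, as given. The colour thresholds missed the yellow, so I'll segment by height instead.

Run:
```python
from h import *
c={k:v for k,v in np.load("top0.npz").items()}
P=cloud(c); ok=c["depth"]>0
pin=np.array([.4573,.0784])
k,l,s,ce=cv2.connectedComponentsWithStats(((P[...,2]>.010)&ok).astype(np.uint8))
for i in range(1,k):
    if s[i,4]<100: continue
    p=P[l==i]; r=cv2.minAreaRect(p[:,:2].astype(np.float32)); d=np.array(r[0])-pin
    print(ce[i].round(),s[i,4],"ctr",np.round(r[0],3),"size",np.round(r[1],3),"ang",round(r[2]),"zmax",p[:,2].max().round(3),"pin dist",np.hypot(*d).round(3),"hd",np.degrees(np.arctan2(d[1],d[0])).round(1),"box",p.min(0).round(3),p.max(0).round(3))
```

```text
[48. 99.] 5534 ctr [0.758 0.538] size [0.108 0.212] ang 14 zmax 0.068 pin dist 0.55 hd 56.8 box [0.693 0.427 0.01 ] [0.834 0.631 0.068]
[553.  89.] 510 ctr [ 0.8   -0.447] size [0.07  0.027] ang 22 zmax 0.083 pin dist 0.627 hd -56.8 box [ 0.772 -0.472  0.01 ] [ 0.838 -0.433  0.083]
[364. 139.] 1289 ctr [ 0.694 -0.09 ] size [0.092 0.078] ang 62 zmax 0.076 pin dist 0.291 hd -35.5 box [ 0.643 -0.131  0.011] [ 0.743 -0.052  0.076]
[441. 150.] 2382 ctr [ 0.665 -0.228] size [0.137 0.089] ang 39 zmax 0.096 pin dist 0.37 hd -55.8 box [ 0.605 -0.281  0.01 ] [ 0.733 -0.183  0.096]
[167. 172.] 726 ctr [0.629 0.292] size [0.06  0.061] ang 29 zmax 0.079 pin dist 0.274 hd 51.2 box [0.6   0.261 0.01 ] [0.661 0.322 0.079]
[267. 224.] 4052 ctr [0.532 0.09 ] size [0.21 0.08] ang 9 zmax 0.042 pin dist 0.076 hd 9.1 box [0.424 0.036 0.01 ] [0.642 0.144 0.042]
[117. 264.] 1390 ctr [0.444 0.368] size [0.093 0.078] ang 11 zmax 0.076 pin dist 0.289 hd 92.6 box [0.393 0.333 0.01 ] [0.493 0.407 0.076]
[195. 355.] 4431 ctr [0.281 0.218] size [0.08  0.211] ang 23 zmax 0.043 pin dist 0.225 hd 141.6 box [0.204 0.106 0.01 ] [0.36  0.33  0.043]
```

The smaller yellow elephant is at about (0.694, -0.090). It stands 76 mm high and 0.291 m from the pin, both within the stated values. Its bearing is -35°, against a tray heading of 8.5°, so the tray must swing about -44°. The other yellow one is 0.37 m from the pin and 96 mm high, so it is ruled out. I'll push the tray's +y side with closed fingers and work out the numbers for that now.

```bash
cat >> h.py <<'E'
from scipy.spatial.transform import Rotation as Ro
PIN=np.array([.4573,.0784])
def tgt(h,x,y,z):
    r=np.radians(h); a=PIN+np.array([x*np.cos(r)-y*np.sin(r),x*np.sin(r)+y*np.cos(r)])
    return np.array([a[0],a[1],z]), 180+h
def rows(T,p0=None,rpy=None):
    o=bot.get_obs(); p0=o["ee_pos"] if p0 is None else p0; R0=Ro.from_euler("xyz",o["tcp_rot"] if rpy is None else rpy,degrees=True)
    for p,y in T:
        R=Ro.from_euler("xyz",[180,0,y],degrees=True)
        print("xyz",np.round(p,3),"t",(R0.inv().apply(p-p0)*100).round(2),"a",(R0.inv()*R).as_rotvec().round(3))
E
python3 - <<'E'
from h import *
rows([tgt(8.5,.115,.08,.25),tgt(8.5,.115,.08,.10),tgt(8.5,.115,.08,.033)],np.array([.231,.499,.25]),[180,0,155.145])
E
```

```text
xyz [0.559 0.175 0.25 ] t [-43.42 -15.65  -0.  ] a [-0.     0.    -0.582]
xyz [0.559 0.175 0.1  ] t [-43.42 -15.65  15.  ] a [-0.     0.    -0.582]
xyz [0.559 0.175 0.033] t [-43.42 -15.65  21.7 ] a [-0.     0.    -0.582]
```

Emit:
play_rows --commands '[{"tx":-3,"ty":-1,"tz":0,"az":-0.04},{"tx":-6,"ty":-2.2,"tz":0,"az":-0.08},{"tx":-9.5,"ty":-3.4,"tz":0,"az":-0.13},{"tx":-13,"ty":-4.7,"tz":0,"az":-0.18},{"tx":-16.5,"ty":-6,"tz":0,"az":-0.23},{"tx":-20,"ty":-7.2,"tz":0,"az":-0.28},{"tx":-23.5,"ty":-8.5,"tz":0,"az":-0.33},{"tx":-27,"ty":-9.7,"tz":0,"az":-0.38},{"tx":-30.5,"ty":-11,"tz":0,"az":-0.43},{"tx":-34,"ty":-12.3,"tz":0,"az":-0.47},{"tx":-37,"ty":-13.4,"tz":0,"az":-0.51},{"tx":-40,"ty":-14.4,"tz":0,"az":-0.55},{"tx":-42,"ty":-15.1,"tz":0,"az":-0.57},{"tx":-43.4,"ty":-15.6,"tz":0,"az":-0.58},{"tx":-43.4,"ty":-15.6,"tz":3,"az":-0.58},{"tx":-43.4,"ty":-15.6,"tz":6,"az":-0.58},{"tx":-43.4,"ty":-15.6,"tz":9,"az":-0.58},{"tx":-43.4,"ty":-15.6,"tz":12,"az":-0.58},{"tx":-43.4,"ty":-15.6,"tz":15,"az":-0.58},{"tx":-43.4,"ty":-15.6,"tz":15,"az":-0.58}]' --grip 0 --newtons 30

```text
invalid input at $.commands[0]: expected keys tx, ty, tz, ax, ay, az
```

Emit:
play_rows --commands '[{"tx":-3,"ty":-1,"tz":0,"ax":0,"ay":0,"az":-0.04},{"tx":-6,"ty":-2.2,"tz":0,"ax":0,"ay":0,"az":-0.08},{"tx":-9.5,"ty":-3.4,"tz":0,"ax":0,"ay":0,"az":-0.13},{"tx":-13,"ty":-4.7,"tz":0,"ax":0,"ay":0,"az":-0.18},{"tx":-16.5,"ty":-6,"tz":0,"ax":0,"ay":0,"az":-0.23},{"tx":-20,"ty":-7.2,"tz":0,"ax":0,"ay":0,"az":-0.28},{"tx":-23.5,"ty":-8.5,"tz":0,"ax":0,"ay":0,"az":-0.33},{"tx":-27,"ty":-9.7,"tz":0,"ax":0,"ay":0,"az":-0.38},{"tx":-30.5,"ty":-11,"tz":0,"ax":0,"ay":0,"az":-0.43},{"tx":-34,"ty":-12.3,"tz":0,"ax":0,"ay":0,"az":-0.47},{"tx":-37,"ty":-13.4,"tz":0,"ax":0,"ay":0,"az":-0.51},{"tx":-40,"ty":-14.4,"tz":0,"ax":0,"ay":0,"az":-0.55},{"tx":-42,"ty":-15.1,"tz":0,"ax":0,"ay":0,"az":-0.57},{"tx":-43.4,"ty":-15.6,"tz":0,"ax":0,"ay":0,"az":-0.58},{"tx":-43.4,"ty":-15.6,"tz":3,"ax":0,"ay":0,"az":-0.58},{"tx":-43.4,"ty":-15.6,"tz":6,"ax":0,"ay":0,"az":-0.58},{"tx":-43.4,"ty":-15.6,"tz":9,"ax":0,"ay":0,"az":-0.58},{"tx":-43.4,"ty":-15.6,"tz":12,"ax":0,"ay":0,"az":-0.58},{"tx":-43.4,"ty":-15.6,"tz":15,"ax":0,"ay":0,"az":-0.58},{"tx":-43.4,"ty":-15.6,"tz":15,"ax":0,"ay":0,"az":-0.58}]' --grip 0 --newtons 30

```text
time: 2.1
ee_pos: [0.557, 0.1743, 0.0956]
tcp_rot: [-179.9, -0.4, -171.6]
wrist_force: [-0.1, 0.0, -1.5]
opening: -0.0001
```

Run:
```python
from h import *
c=cam("side"); save(c,"pics/side1.png"); P=cloud(c)
o=bot.get_obs(); print(o["time"],o["ee_pos"],o["tcp_rot"],o["opening"])
e=o["ee_pos"]; m=(c["depth"]>0)&(abs(P[...,0]-e[0])<.03)&(abs(P[...,1]-e[1])<.04)&(P[...,2]>.01)&(P[...,2]<.2)
q=P[m]; print(len(q), np.percentile(q,[1,99],axis=0).round(3), q[:,2].min())
lo=q[q[:,2]<e[2]+.01]; print("low part",lo.min(0),lo.max(0))
```

```text
2.15 [0.5581314  0.17464401 0.09849753] [-179.96150608   -0.23851116 -171.62540049] 6.548214083014772e-05
844 [[0.535 0.135 0.011]
 [0.585 0.214 0.199]] 0.010115596232843915
low part [0.53200109 0.13469073 0.0101156 ] [0.58789518 0.19003196 0.10821202]
```

View pics/side1.png

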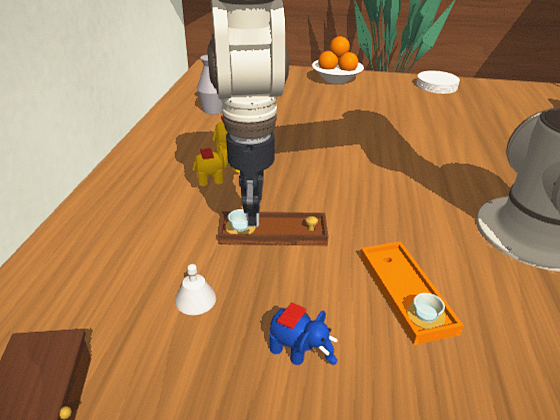

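The side view shows the closed fingertips at about (252,225), above and in front of the tray's near side, with nothing disturbed. Next I'll get the fingertip height from depth.

Run:
```python
from h import *
c=cam("side"); P=cloud(c)
for v in range(200,234,3): print(v,P[v,252].round(3),P[v,246].round(3),P[v,257].round(3))
o=bot.get_obs();print(o["ee_pos"])
rows([tgt(8.5,.115,.08,.033),]+[tgt(h,.115,.052,.033) for h in(8.5,0,-10,-20,-30,-34.5)],np.array([.5587,.1746,.0995]),[180,0,188.376])
```

```text
200 [0.543 0.233 0.169] [0.552 0.236 0.17 ] [0.536 0.232 0.169]
203 [0.544 0.229 0.161] [0.553 0.232 0.162] [0.537 0.223 0.158]
206 [0.545 0.223 0.151] [0.554 0.226 0.152] [0.538 0.221 0.15 ]
209 [0.55  0.203 0.131] [0.559 0.207 0.133] [0.539 0.213 0.139]
212 [0.553 0.188 0.114] [0.564 0.183 0.109] [0.546 0.181 0.109]
215 [0.553 0.187 0.107] [0.565 0.182 0.102] [0.546 0.181 0.103]
218 [0.554 0.186 0.1  ] [0.565 0.183 0.096] [0.546 0.181 0.097]
221 [0.554 0.187 0.094] [0.565 0.182 0.089] [0.546 0.18  0.09 ]
224 [0.554 0.186 0.087] [0.565 0.183 0.083] [0.546 0.179 0.083]
227 [0.572 0.102 0.015] [0.58  0.117 0.025] [0.563 0.096 0.012]
230 [0.57  0.111 0.015] [0.581 0.114 0.016] [0.561 0.104 0.01 ]
233 [0.569 0.116 0.011] [0.58  0.122 0.014] [0.559 0.113 0.01 ]
[0.55917737 0.1750158  0.1005598 ]
xyz [0.559 0.175 0.033] t [-0.05 -0.02  6.65] a [ 0.     0.    -0.002]
xyz [0.563 0.147 0.033] t [-0.06 -2.82  6.65] a [ 0.     0.    -0.002]
xyz [0.572 0.13  0.033] t [-0.7  -4.57  6.65] a [ 0.    -0.     0.146]
xyz [0.58  0.11  0.033] t [-1.12 -6.73  6.65] a [-0.    -0.     0.321]
xyz [0.583 0.088 0.033] t [-1.16 -8.93  6.65] a [ 0.    -0.     0.495]
xyz [0.583 0.066 0.033] t [ -0.81 -11.1    6.65] a [ 0.   -0.    0.67]
xyz [0.582 0.056 0.033] t [ -0.53 -12.05   6.65] a [ 0.    -0.     0.748]
```

The tip is at z = 0.082, which is the TCP less 18 mm as expected, and the finger half-thickness is about 11.5 mm. I'll descend, make contact and push most of the way.

Emit:
play_rows --commands '[{"tx":0,"ty":0,"tz":2.5,"ax":0,"ay":0,"az":0},{"tx":0,"ty":0,"tz":5,"ax":0,"ay":0,"az":0},{"tx":0,"ty":0,"tz":6.8,"ax":0,"ay":0,"az":0},{"tx":0,"ty":0,"tz":6.8,"ax":0,"ay":0,"az":0},{"tx":0,"ty":-1,"tz":6.8,"ax":0,"ay":0,"az":0},{"tx":0,"ty":-2,"tz":6.8,"ax":0,"ay":0,"az":0},{"tx":-0.05,"ty":-2.5,"tz":6.8,"ax":0,"ay":0,"az":0},{"tx":-0.1,"ty":-2.8,"tz":6.8,"ax":0,"ay":0,"az":0},{"tx":-0.2,"ty":-3.2,"tz":6.8,"ax":0,"ay":0,"az":0.03},{"tx":-0.4,"ty":-3.7,"tz":6.8,"ax":0,"ay":0,"az":0.07},{"tx":-0.6,"ty":-4.2,"tz":6.8,"ax":0,"ay":0,"az":0.11},{"tx":-0.75,"ty":-4.8,"tz":6.8,"ax":0,"ay":0,"az":0.16},{"tx":-0.9,"ty":-5.4,"tz":6.8,"ax":0,"ay":0,"az":0.21},{"tx":-1.0,"ty":-6.0,"tz":6.8,"ax":0,"ay":0,"az":0.26},{"tx":-1.1,"ty":-6.6,"tz":6.8,"ax":0,"ay":0,"az":0.31},{"tx":-1.15,"ty":-7.2,"tz":6.8,"ax":0,"ay":0,"az":0.36},{"tx":-1.15,"ty":-7.8,"tz":6.8,"ax":0,"ay":0,"az":0.41},{"tx":-1.15,"ty":-8.4,"tz":6.8,"ax":0,"ay":0,"az":0.455},{"tx":-1.15,"ty":-8.9,"tz":6.8,"ax":0,"ay":0,"az":0.495},{"tx":-1.15,"ty":-8.9,"tz":6.8,"ax":0,"ay":0,"az":0.495}]'

```text
time: 4.2
ee_pos: [0.5848, 0.0887, 0.0338]
tcp_rot: [179.9, 0.1, 159.9]
wrist_force: [0.8, 2.6, 3.8]
opening: 0.0
```

Run:
```python
from h import *
c=cam("top"); save(c,"pics/top2.png")
o=bot.get_obs(); print(o["time"],o["ee_pos"],o["tcp_rot"],o["wrist_force"])
d=o["ee_pos"][:2]-PIN; print(np.hypot(*d),np.degrees(np.arctan2(d[1],d[0]))-np.degrees(np.arctan2(.052,.115)))
rows([tgt(h,.115,.052,.031) for h in(-20,-25,-30,-34.5,-36)]+[tgt(-35,.115,.09,.031)],np.array([.583,.088,.0315]),[180,0,160.])
```

```text
4.25 [0.58476091 0.08875847 0.03366481] [1.79901106e+02 1.17918364e-01 1.59988382e+02] [2.57917156 2.73766569 3.92751376]
0.12788112002773505 -19.685147248237982
xyz [0.583 0.088 0.031] t [-0.02 -0.    0.05] a [0. 0. 0.]
xyz [0.584 0.077 0.031] t [-0.43 -1.02  0.05] a [-0.    -0.     0.087]
xyz [0.583 0.066 0.031] t [-0.74 -2.08  0.05] a [-0.    -0.     0.175]
xyz [0.582 0.056 0.031] t [-0.95 -3.05  0.05] a [-0.    -0.     0.253]
xyz [0.581 0.053 0.031] t [-1.   -3.37  0.05] a [ 0.    -0.     0.279]
xyz [0.603 0.086 0.031] t [-1.95  0.52  0.05] a [-0.    -0.     0.262]
```

View pics/top2.png

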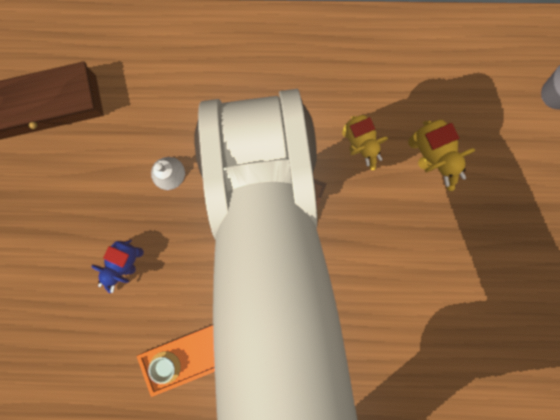

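In the top view the arm hides the tray, and only a corner shows near (320,195). The figures haven't moved. The push force is about 3 N and the finger position implies a heading near -20°. I'll finish the arc to about -34.5°, back off and lift.

Emit:
play_rows --commands '[{"tx":-0.2,"ty":-0.5,"tz":0,"ax":0,"ay":0,"az":0.043},{"tx":-0.43,"ty":-1.0,"tz":0,"ax":0,"ay":0,"az":0.087},{"tx":-0.6,"ty":-1.5,"tz":0,"ax":0,"ay":0,"az":0.13},{"tx":-0.74,"ty":-2.0,"tz":0,"ax":0,"ay":0,"az":0.17},{"tx":-0.83,"ty":-2.4,"tz":0,"ax":0,"ay":0,"az":0.2},{"tx":-0.9,"ty":-2.8,"tz":0,"ax":0,"ay":0,"az":0.235},{"tx":-0.95,"ty":-3.05,"tz":0,"ax":0,"ay":0,"az":0.255},{"tx":-0.95,"ty":-3.05,"tz":0,"ax":0,"ay":0,"az":0.255},{"tx":-1.0,"ty":-2.7,"tz":0,"ax":0,"ay":0,"az":0.255},{"tx":-1.2,"ty":-2,"tz":0,"ax":0,"ay":0,"az":0.255},{"tx":-1.5,"ty":-0.8,"tz":0,"ax":0,"ay":0,"az":0.255},{"tx":-1.8,"ty":0.4,"tz":0,"ax":0,"ay":0,"az":0.255},{"tx":-1.8,"ty":0.4,"tz":-3,"ax":0,"ay":0,"az":0.255},{"tx":-1.8,"ty":0.4,"tz":-7,"ax":0,"ay":0,"az":0.255},{"tx":-1.8,"ty":0.4,"tz":-11,"ax":0,"ay":0,"az":0.255},{"tx":-1.8,"ty":0.4,"tz":-15,"ax":0,"ay":0,"az":0.255},{"tx":-1.8,"ty":0.4,"tz":-19,"ax":0,"ay":0,"az":0.255},{"tx":-1.8,"ty":0.4,"tz":-22,"ax":0,"ay":0,"az":0.255},{"tx":-1.8,"ty":0.4,"tz":-22,"ax":0,"ay":0,"az":0.255}]'

```text
time: 6.15
ee_pos: [0.6036, 0.0873, 0.2571]
tcp_rot: [179.7, 0.3, 145.4]
wrist_force: [1.0, -0.5, -0.8]
opening: -0.0001
```

Run:
```python
from h import *
o=bot.get_obs(); print(o["time"],o["ee_pos"],o["tcp_rot"],o["wrist_force"])
rows([(np.array([.25,.48,.25]),155)])
```

```text
6.15 [0.60358586 0.08732375 0.25706623] [179.73870461   0.28782403 145.439848  ] [ 1.03558984 -0.45096704 -0.78656033]
xyz [0.25 0.48 0.25] t [51.4  12.28  0.5 ] a [ 0.004  0.005 -0.167]
```

Moving away so the top camera can see the tray.

Emit:
play_rows --commands '[{"tx":3,"ty":0.7,"tz":0,"ax":0,"ay":0,"az":0},{"tx":7,"ty":1.7,"tz":0,"ax":0,"ay":0,"az":0},{"tx":11,"ty":2.6,"tz":0,"ax":0,"ay":0,"az":0},{"tx":15,"ty":3.6,"tz":0,"ax":0,"ay":0,"az":0},{"tx":19,"ty":4.5,"tz":0,"ax":0,"ay":0,"az":0},{"tx":23,"ty":5.5,"tz":0,"ax":0,"ay":0,"az":0},{"tx":27,"ty":6.4,"tz":0,"ax":0,"ay":0,"az":0},{"tx":31,"ty":7.4,"tz":0,"ax":0,"ay":0,"az":0},{"tx":35,"ty":8.4,"tz":0,"ax":0,"ay":0,"az":0},{"tx":39,"ty":9.3,"tz":0,"ax":0,"ay":0,"az":0},{"tx":43,"ty":10.3,"tz":0,"ax":0,"ay":0,"az":0},{"tx":47,"ty":11.2,"tz":0,"ax":0,"ay":0,"az":0},{"tx":50,"ty":12,"tz":0,"ax":0,"ay":0,"az":0},{"tx":51,"ty":12.3,"tz":0,"ax":0,"ay":0,"az":0},{"tx":51,"ty":12.3,"tz":0,"ax":0,"ay":0,"az":0},{"tx":51,"ty":12.3,"tz":0,"ax":0,"ay":0,"az":0}]'

```text
time: 7.75
ee_pos: [0.2524, 0.4768, 0.2519]
tcp_rot: [-180.0, 0.0, 145.4]
wrist_force: [0.8, 0.1, 0.4]
opening: 0.0
```

Run:
```python
from h import *
c=cam("top"); save(c,"pics/top3.png"); P=cloud(c); ok=c["depth"]>0
k,l,s,ce=cv2.connectedComponentsWithStats(((P[...,2]>.010)&ok).astype(np.uint8))
for i in range(1,k):
    if s[i,4]<400: continue
    p=P[l==i]; r=cv2.minAreaRect(p[:,:2].astype(np.float32)); d=np.array(r[0])-PIN
    print(ce[i].round(),s[i,4],"ctr",np.round(r[0],3),"size",np.round(r[1],3),"ang",round(r[2],1),"z",p[:,2].max().round(3),"hd",np.degrees(np.arctan2(d[1],d[0])).round(1))
    if abs(max(r[1])-.21)<.01: print(cv2.boxPoints(r).round(3).tolist())
o=bot.get_obs(); print(o["time"],o["ee_pos"],o["wrist_force"])
```

```text
[48. 99.] 5536 ctr [0.758 0.54 ] size [0.107 0.214] ang 15.1 z 0.067 hd 56.9
[[0.6779999732971191, 0.6290000081062317], [0.734000027179718, 0.421999990940094], [0.8379999995231628, 0.44999998807907104], [0.7820000052452087, 0.6570000052452087]]
[553.  89.] 513 ctr [ 0.8   -0.446] size [0.07  0.027] ang 23.0 z 0.084 hd -56.9
[364. 139.] 1289 ctr [ 0.694 -0.09 ] size [0.092 0.079] ang 62.9 z 0.077 hd -35.5
[441. 150.] 2383 ctr [ 0.665 -0.228] size [0.137 0.089] ang 39.9 z 0.097 hd -55.8
[167. 172.] 727 ctr [0.63  0.292] size [0.061 0.059] ang 18.2 z 0.079 hd 51.1
[296. 230.] 4113 ctr [0.521 0.035] size [0.08 0.21] ang 55.1 z 0.042 hd -34.5
[[0.41100001335144043, 0.06199999898672104], [0.5839999914169312, -0.057999998331069946], [0.6299999952316284, 0.00800000037997961], [0.4569999873638153, 0.12800000607967377]]
[117. 264.] 1398 ctr [0.444 0.368] size [0.093 0.08 ] ang 12.3 z 0.076 hd 92.6
[195. 355.] 4436 ctr [0.281 0.218] size [0.081 0.212] ang 23.2 z 0.042 hd 141.6
[[0.20200000703334808, 0.29899999499320984], [0.28600001335144043, 0.10499999672174454], [0.36000001430511475, 0.13699999451637268], [0.2759999930858612, 0.3310000002384186]]
7.8 [0.25271036 0.47655412 0.25206198] [-0.61968572 -0.8851719   0.08192621]
```

View pics/top3.png

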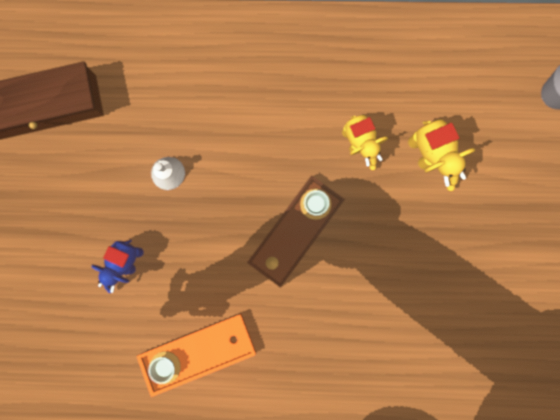

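The tray now runs from its pin at (272,263) to its cup at (316,203), at a heading of -34.9°. The small yellow elephant at (364,139) bears -35.5°, which puts the line a few mm from its middle. The figures haven't moved and the arm is clear.

```bash
python3 -c "
from h import *
print(job.job_done())"
```

```text
the job is handed in; nothing more can be done
None
```

I swung the teak tray round its pin from a heading of about 8.5° to -34.9° by pushing its long side with the closed fingers (about 3 N). Then I backed off, moved the arm clear and handed the job in at about 7.8 s.

- **Aim:** the smaller yellow elephant bears about -35.5° from the pin at 0.29 m. By my measurement the tray's line passes about 3 mm from the middle of its visible outline. Its origin could be about 10–15 mm off that, still well inside the 55 mm allowed.
- **Bystanders:** both elephants and the bell measured within about 1 mm of where they started, at the same heights as at the start.
- **Tray and arm:** the tray's outline still measures 210 x 80 mm with the same top height, so it looks flat. The arm was 0.25 m up and touching nothing.
- **Disagreements:** none of the final checks failed or disagreed. Earlier, the colour mask for the yellow elephants found nothing, so I used depth segmentation for the positions. One move call was refused for missing keys before anything moved.

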